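Rinse the moka pot base on the plumbed-in rinser and keep it pressed

ROBOT

A 7-joint arm with a two-finger parallel gripper is mounted at the origin on the work surface. World frame = base frame: x ahead of the robot, y to its left, z up, the work surface at z = 0. Lengths are in m, angles in rad, forces in N, time in s.
With the tool pointing down it reaches from about 0.4 to 0.875 m from the base axis. Payload 19.3 kg.
Tool frame: the origin (TCP) lies midway between the tips of the shut fingers; the grasp point (between the pads) lies 19 mm behind it; z points along the fingers, y is the line along which they close (so a half turn about z gives the same grasp; the last joint's range is limited). The gripper opens to 85 mm and grips with 20 to 120 N. Pads are 22 mm wide; open, the fingers measure 114 mm over their backs; the gripper's body (76 mm by 85 mm) begins 54 mm behind the grasp point. The pads swing forward as they close: fully open they stand 13 mm farther back than shut.
Start: joints at [-1.371, 0.521, -0.036, 1.599, 0.021, 1.021, -0.113], TCP at [0.167, 0.602, 0.231] pointing down, gripper open.
Joint ranges: [-2.91, 2.91], [-0.3, 2.13], [-1.5, 1.42], [0.17, 2.43], [-1.26, 4.41], [0.16, 1.93], [-2.52, 2.52]. Speed limits (rad/s): [1.89, 1.89, 2.39, 2.39, 3.01, 3.01, 3.01].

INTERFACE

Orientations are given as [roll, pitch, yaw] about the fixed x, y, z axes, in that order (R = Rz(yaw) Ry(pitch) Rx(roll)).
In Python, from workcell import bot gives the robot as it stands.
- The arm moves only by the shell command python3 nudge.py 'ROWS' [FORCE]. ROWS is a JSON list of rows, 1 to 5 of them, each of 7 numbers: the finger opening in m, then dx, dy, dz in m, then a rotation vector rx, ry, rz in rad; each row is the pose to reach, as a shift and turn from the pose commanded when the command began, along the tool's axes at that moment; what a row does not reach only later rows make up. A row lasts 1/8 s, in which the tool goes at most 0.0625 m and 0.188 rad, less where a joint would pass 70% of its speed; a pose out of reach is approached as far as the arm can. The fingers move at their own pace and stop on an object; FORCE is the grip in N (left out, the last holds). Time passes only in rows, so rows that do not move let the fingers close. It prints the time, the measured TCP pose, the force, the opening and the grip force at its end.
- bot.observe(): the state, without advancing time (a new reading comes with each control period).
- bot.grab_frame(name): name is "scene" or "side" or "wrist"; returns the picture (384x512x3 uint8, blue, green, red); there is no depth.
- bot.calibration(name): a dict with "vfov" (degrees; the focal length in pixels is half the picture's height over the tangent of half this angle, whatever the lens; pixels are square), "cx", "cy" (the principal point, pixels), "eye" and "attitude" of the camera in the world. Camera axes: x right, y down, z forward; pixel columns grow to the right and rows downward; lengths in m; the calibration is good to about 2 mm. A picture is of the moment at which its call begins: read the wrist's pose just before it. calibration takes no time and is no camera call; for the wrist camera it gives the pose at the moment of the call.
- bot.job_done(): hands the job in; it is judged then, once.
The state is a dict: "clock": time; "qpos": joint angles; "qd": joint speeds; "joint_efforts": joint torques, N m; "position": TCP position; "tool_rot": TCP orientation; "force": force on the tool from outside, world axes, zero at the start; "moment": the same for the moment, N m; "grip_width": finger opening in m; "finger_force": force on a finger pad.
Only numpy, scipy, OpenCV 4.12 (cv2) and the standard library are available. Lean on these libraries where they do the work, as an engineer would, in place of code of your own. Each camera call takes 0.05 s, during which the arm holds its last target. There are 200 camera calls.

TASK

First open the rinser's stop valve half a turn from shut, turning its blue handwheel counter-clockwise until the yellow spoke points straight at the black star. Then lift the stainless moka pot base off the wooden rack, set it mouth-down and centred on the star and push the star down with it, at least 6 mm of its 10 mm travel but without leaning on it hard. Hold it down for two seconds or more and finish still holding it down, with the valve left as set and everything else left where it stands.

Things in the scene. Friction and masses are not known exactly. Their poses are not given: they have to be found in the camera images.
- rinser: Plumbed-in cup rinser, one fixed unit on the tiles: square stainless drip tray (150 mm, rim 20 mm high) with a black six-armed star in its middle, and a copper pipe to a brass stop valve with a blue handwheel. Origin on the tiles; +x runs from star to valve: star axis at x = -85 mm, valve axis at x = +65 mm. It stands left or right of the robot's centre line, turned up to 0.35 rad.
- star_top (a point): Centre of the top of the star's arms, 40 mm above the tiles at rest; goes down with the star. Black plastic, 100 mm across, six flat arms 9 mm wide; a steel jet 12 mm across stands 6 mm up in its centre and belongs inside the mouth of the vessel being rinsed.
- star (a joint): Downward travel of the star in m: 0 at rest (up), 0.010 on its hard stop. Its spring pushes up with 5.6 N at the start of travel, 9.8 N at 6 mm, 12.6 N at 10 mm: the base's weight alone does not push it down, and it springs up when let go. The jets open from 6 mm.
- wheel_grip (a point): Centre of the blue handwheel on the valve's vertical axis, at mid height of the rim, 72 mm above the tiles; turns with the wheel, its x axis along the yellow spoke. Rim: round bar 9 mm thick, 62 mm outside diameter, four spokes (one yellow), hub 17 mm across. Below it is only the brass bonnet (24 mm across, 62 mm high), so fingers can grip the rim's outside from above.
- wheel (a joint): Handwheel angle in rad: 0 is shut; grows counter-clockwise seen from above (opening), up to 9.42. At 0 the yellow spoke points away from the star (rinser +x), at 3.14 (half a turn) straight at the star. It starts between 0 and 0.5, turns stiffly (0.06 N m) and stays where it is left.
- moka_base: Stainless moka pot base, upside down on the rack: 58 mm high, 0.13-0.25 kg. Origin: centre of the mouth's rim, at its lower end; z up. Neck 51 mm across up to 12 mm above the rim, flaring to a straight band 62 mm across at 28-54 mm, closed end at 58 mm. Mouth 47 mm inside. A brass safety valve 10 mm across juts along +x to 37 mm off axis, 21 mm up: grip the band along y, clear of it.
- rack: Wooden slatted rack, 360 x 260 mm, slat tops 45 mm above the tiles, fixed, on the other side of the centre line than the rinser, turned up to 0.15 rad. Origin on the tiles under its middle; long side along its x. A low fence stands on its +y edge (87 mm above the tiles). The base and the cup stand near its -y edge, about 115 mm apart, in either order.
- cup: White ceramic espresso cup, upside down on the rack, 62 mm across, 54 mm high, small handle; a bystander. Origin at the centre of its mouth's rim, below.
- saucer: White ceramic espresso saucer lying on the rack, 112 mm across, 16 mm high; a bystander. Origin under its centre.
- brush: Green plastic scrubbing brush on the rack, bristles down, 52 x 130 x 62 mm with a bow handle; a bystander. Origin under its centre.
- caddy (a joint): Tilt of the white soap caddy clipped to the rack's far (+x) end, in rad: 0 closed, 0.6 tilted out; held shut by its spring. Leave it shut.
- moka_top: Upper half of the moka pot, steel with a black handle and lid knob, 103 mm high, about 68 mm wide plus handle, on the tiles between rack and rinser, the middle one of three; a bystander. Origin under its centre.
- soap_bottle: Amber pump bottle, 68 mm across, 186 mm high, on the tiles between rack and rinser, the farthest of three; a bystander. Origin under its centre.
- coffee_tin: Red coffee tin with a metal lid, 78 mm across, 104 mm high, on the tiles between rack and rinser, the nearest of three; a bystander. Origin under its centre.

How it is judged:
On the way, in this order (a step that is already met when the one before it is completed fails the run):
1. the stop valve is open half a turn: the yellow spoke points at the star, with the base still on the rack and the star up (value of joint wheel between 2.84 and 3.44 rad and value of joint star below 0.003 m and distance of moka_base from where it was at the start of the episode below 0.02 m), for 0.2 s.
2. the moka pot base is lifted clear of the rack by the fingers (contact force between moka_base and the fingers above 2 N and height (world z) of moka_base above 0.06 m and contact force between moka_base and rack below 0.1 N), for 0.1 s.
3. the base is pressed mouth-down and centred on the star, the star at least 6 mm down, for two seconds (value of joint star above 0.006 m and horizontal distance between moka_base and star_top below 0.012 m and angle between moka_base's own z axis and vertical below 0.12 rad and contact force between moka_base and rinser above 4 N), for 1.8 s.
At the end, for the whole second after the job is handed in: The program finishes while holding: the robot keeps the moka pot base mouth-down (within 7 degrees) and centred (within 12 mm) on the star, pressing it at least 6 mm down through the base with more than 4 N and not moving, and the valve stands half a turn open within 0.3 rad (17 degrees) (all of step 3 and (contact force between moka_base and the fingers above 2 N or contact force between moka_base and the arm above 2 N) and value of joint wheel between 2.84 and 3.44 rad and linear speed of moka_base below 0.02 m/s); the arm keeps its last pose, push and grip.
It fails at once if the base is pressed onto the rinser with more than 30 N (contact force between moka_base and rinser above 30 N).
It fails at once if the cup, saucer or brush is shifted more than 25 mm (distance of any of cup, saucer, brush from where it was at the start of the episode above 0.025 m).
It fails at once if the pot top, bottle or tin is shifted more than 25 mm (distance of any of moka_top, soap_bottle, coffee_tin from where it was at the start of the episode above 0.025 m).
It fails at once if the soap caddy is tilted out (value of joint caddy above 0.15 rad).
It also fails if it takes over 62 s, if anything falls off the work surface, if the arm or the gripper's body presses on something with over 40 N, if the wrist force passes 120 N, or if a joint passes its speed limit or range.

## Working session

There is one attempt and no reset: what is moved stays moved. The work goes in short steps, Python scripts to look and compute and a shell command to move; the robot and the scene stay as the last step left them, time stands still between calls to the robot, and variables do not carry over. Pictures are saved under pics/ and viewed, at most 10 in all, crops included, and the job is handed in when it is done.

```bash
ls; mkdir -p pics; python3 - <<'E'
from workcell import bot
import cv2
for n in("scene","side"):
    c=bot.calibration(n);print(n,c)
    cv2.imwrite(f"pics/{n}0.png",bot.grab_frame(n))
print(bot.calibration("wrist"))
print(bot.observe())
E
```

```text
nudge.py
pics
workcell.py
scene {'vfov': 55.89077402677423, 'cx': 256.4624357695336, 'cy': 188.42731209856254, 'eye': array([0.95012322, 0.40914809, 0.6938587 ]), 'attitude': array([-2.44272019, -0.00430756,  2.40386177])}
side {'vfov': 49.628543065353085, 'cx': 260.6803238804901, 'cy': 186.36209244249824, 'eye': array([0.52793229, 0.78798799, 0.89818461]), 'attitude': array([-2.39584897, -0.01800461, -3.05672648])}
{'vfov': 64.92027449910894, 'cx': 261.23900652339717, 'cy': 193.45868546160202, 'eye': array([0.08660573, 0.62364673, 0.37231148]), 'attitude': array([2.81779744e+00, 1.57110514e-03, 1.30115429e+00])}
{'clock': 0.1, 'qpos': array([-1.37124086,  0.52198755, -0.03636188,  1.59990474,  0.02120703,
        1.02108773, -0.11279594]), 'qd': array([ 0.00071386, -0.00347367,  0.00117968, -0.0002987 , -0.00015174,
        0.00016683,  0.00085124]), 'joint_efforts': array([ 2.37353473e-03, -9.28493142e+01,  1.98351748e+00, -3.70527828e+01,
        1.81135040e-02,  5.54429062e-03, -1.88590434e-06]), 'position': array([0.16649858, 0.60212548, 0.23077881]), 'tool_rot': array([-3.14059201e+00,  5.70856056e-05,  2.87186300e+00]), 'force': array([ 0.50043879,  0.09468566, -0.38759328]), 'moment': array([ 0.02468418, -0.02036415, -0.00478753]), 'finger_force': 0.0, 'grip_width': 0.08533485349142989}
```

View pics/scene0.png

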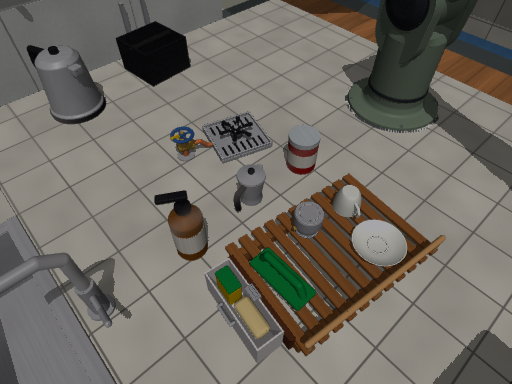

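View pics/side0.png

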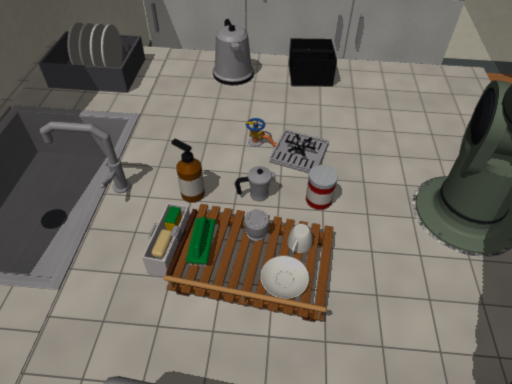

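The scene view shows the wheel near (183,135), the star near (237,130) and the moka base near (308,217). The side view shows them at (257,125), (302,147) and (257,224). I'll zoom in next.

```bash
cat > h.py <<'E'
import numpy as np, cv2
from scipy.spatial.transform import Rotation as Rn
from workcell import bot
def cam(n):
    c=bot.calibration(n); f=192/np.tan(np.radians(c["vfov"])/2)
    return c,f,Rn.from_euler("xyz",c["attitude"]).as_matrix()
def ray(n,u,v,C=None):
    c,f,R=C or cam(n); d=R@[(u-c["cx"])/f,(v-c["cy"])/f,1]; return c["eye"],d
def at(n,u,v,z,C=None):
    e,d=ray(n,u,v,C); return e+d*(z-e[2])/d[2]
def proj(n,P,C=None):
    c,f,R=C or cam(n); p=(np.atleast_2d(P)-c["eye"])@R; return p[:,:2]/p[:,2:]*f+[c["cx"],c["cy"]]
E
python3 - <<'E'
from h import *
s=cv2.imread("pics/scene0.png");d=cv2.imread("pics/side0.png")
def crop(i,u,v,w=100,h=75): return cv2.resize(i[v:v+h,u:u+w],(400,300),interpolation=cv2.INTER_CUBIC)
a=np.hstack([crop(s,165,95,120,90),crop(d,235,100,120,90)]);b=np.hstack([crop(s,265,175,120,90),crop(d,215,190,120,90)])
cv2.imwrite("pics/z1.png",np.vstack([a,b]))
for n,w,st,b in(("scene",(183,135),(237,130),(308,212)),("side",(257,125),(302,147),(257,219))):
    print(n,at(n,*w,.0765),at(n,*st,.04),at(n,*b,.103))
E
```

```text
scene [ 0.61850797 -0.22919203  0.0765    ] [ 0.47778726 -0.18529503  0.04      ] [0.57874613 0.15938312 0.103     ]
side [ 0.61104401 -0.22808502  0.0765    ] [ 0.46663694 -0.18132271  0.04      ] [0.57568242 0.16330169 0.103     ]
```

View pics/z1.png

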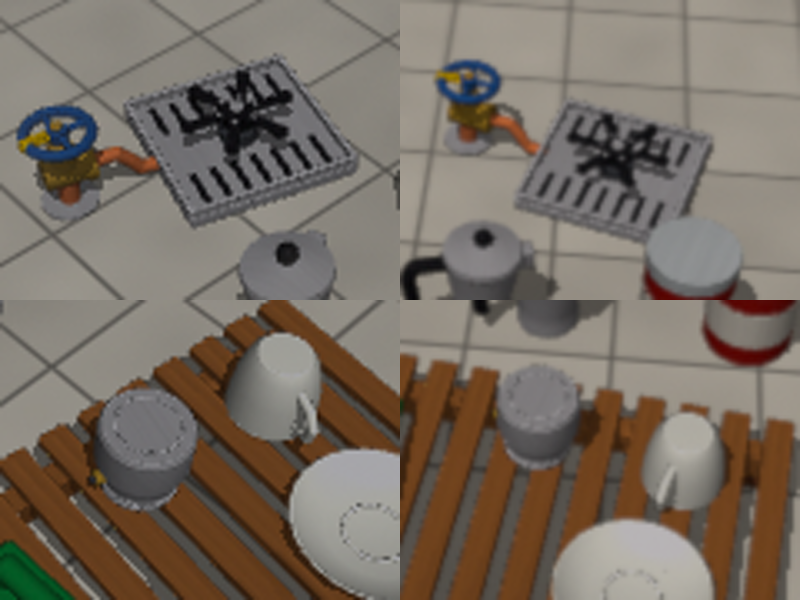

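```bash
python3 nudge.py '[[0.085,-0.040,-0.042,-0.015,0,0,0.18],[0.085,-0.080,-0.084,-0.03,0,0,0.36],[0.085,-0.12,-0.126,-0.045,0,0,0.54],[0.085,-0.16,-0.168,-0.06,0,0,0.72],[0.085,-0.2,-0.21,-0.075,0,0,0.9]]' 80
cat >> h.py <<'E'
def go(x,y,z,yaw=None):
    "tool-axes shift and turn from measured pose to world target"
    o=bot.observe(); R=Rn.from_euler("xyz",o["tool_rot"])
    d=R.inv().apply(np.array([x,y,z])-o["position"]); y0=o["tool_rot"][2]
    r=(R.inv()*Rn.from_euler("xyz",[np.pi,0,y0 if yaw is None else yaw])).as_rotvec()
    print("pos",o["position"].round(4),"rpy",o["tool_rot"].round(3),"q",o["qpos"].round(2),"\n shift",d.round(4),"rot",r.round(3))
E
python3 - <<'E'
from h import *
go(.613,-.229,.3,-.3)
for n,w,t in(("scene",(182.1,134.9),(171.6,137.9)),("side",(255.4,124.6),(246.5,122.5))):
    a=at(n,*w,.075);b=at(n,*t,.076);print(n,a,b,np.arctan2(*(b-a)[[1,0]]))
for n,b,v in(("scene",(309.4,212.5),(294,229)),("side",(256.7,218.5),(244,223))):
    a=at(n,*b,.103);c=at(n,*v,.066);print(a,c,np.arctan2(*(c-a)[[1,0]]))
print(at("scene",237,128,.046),at("side",300,145,.046))
E
```

```text
clock: 0.72
position: [0.3039, 0.3448, 0.3067]
tool_rot: [-3.141, -0.0, 1.966]
force: [2.0, 0.6, 0.7]
grip_width: 0.0851
finger_force: 0.0
pos [0.3039 0.3448 0.3067] rpy [-3.141 -0.     1.966] q [-1.18  0.17  0.24  1.93 -0.05  1.05 -0.53] 
 shift [-0.6486  0.0644  0.0066] rot [-0.     0.     2.266]
scene [ 0.61918525 -0.23258889  0.075     ] [ 0.64586522 -0.23989861  0.076     ] -0.26741566420769475
side [ 0.61635123 -0.23136834  0.075     ] [ 0.64499346 -0.23749543  0.076     ] -0.21074171911807346
[0.57757155 0.16213038 0.103     ] [0.60934342 0.15388452 0.066     ] -0.25393088937170905
[0.57654882 0.16183653 0.103     ] [0.6093529  0.15021859 0.066     ] -0.34037747253444994
[ 0.47680563 -0.18611127  0.046     ] [ 0.47338084 -0.18313529  0.046     ]
```

```bash
python3 nudge.py '[[0.085,-0.055,0.005,0,0,0,0.18],[0.085,-0.11,0.011,0,0,0,0.36],[0.085,-0.165,0.016,0,0,0,0.54],[0.085,-0.22,0.022,0,0,0,0.72],[0.085,-0.275,0.027,0,0,0,0.9]]'
python3 -c "
from h import *
go(.615,-.23,.28,-.3)"
```

```text
clock: 1.35
position: [0.4361, 0.1024, 0.3064]
tool_rot: [3.142, -0.0, 1.066]
force: [0.8, 0.6, -0.2]
grip_width: 0.0851
finger_force: 0.0
pos [0.4361 0.1024 0.3064] rpy [ 3.142 -0.     1.066] q [-0.85  0.16  0.56  1.96 -0.1   1.04 -0.75] 
 shift [-0.2045  0.3173  0.0263] rot [-0.    -0.     1.366]
```

```bash
python3 nudge.py '[[0.085,-0.03,0.047,0,0,0,0.18],[0.085,-0.06,0.094,0,0,0,0.36],[0.085,-0.09,0.141,0.005,0,0,0.54],[0.085,-0.12,0.188,0.01,0,0,0.72],[0.085,-0.15,0.235,0.02,0,0,0.9]]'
python3 -c "
from h import *
go(.615,-.23,.27,-.3)"
```

```text
clock: 1.98
position: [0.571, -0.1416, 0.2861]
tool_rot: [-3.142, -0.0, 0.167]
force: [0.3, 1.4, 0.6]
grip_width: 0.0851
finger_force: 0.0
pos [ 0.571  -0.1416  0.2861] rpy [-3.142 -0.     0.167] q [-0.38  0.52  0.78  1.66 -0.4   1.13 -0.89] 
 shift [0.0287 0.0945 0.0161] rot [-0.    -0.     0.467]
```

```bash
python3 nudge.py '[[0.085,0.01,0.032,0.006,0,0,0.17],[0.085,0.02,0.064,0.012,0,0,0.34],[0.085,0.029,0.0945,0.016,0,0,0.467],[0.085,0.029,0.0945,0.016,0,0,0.467]]'
python3 - <<'E'
from h import *
go(.615,-.23,.27,-.3)
C=cam("wrist");i=bot.grab_frame("wrist")
for P in((.617,-.231,.0765),(.475,-.184,.04)): print(proj("wrist",P,C))
cv2.imwrite("pics/w1.png",cv2.resize(i,(768,576)))
import pickle;pickle.dump(C,open("C1","wb"))
E
```

```text
clock: 2.48
position: [0.6146, -0.2303, 0.2692]
tool_rot: [3.14, 0.001, -0.299]
force: [-0.3, -0.0, -0.5]
grip_width: 0.085
finger_force: 0.0
pos [ 0.6146 -0.2303  0.2692] rpy [ 3.14e+00  1.00e-03 -2.99e-01] q [-0.23  0.69  0.86  1.49 -0.54  1.21 -1.16] 
 shift [ 0.0003 -0.0005 -0.0008] rot [0.002 0.001 0.001]
[[260.0490881  164.95047024]]
[[258.01015648 263.00274634]]
```

View pics/w1.png

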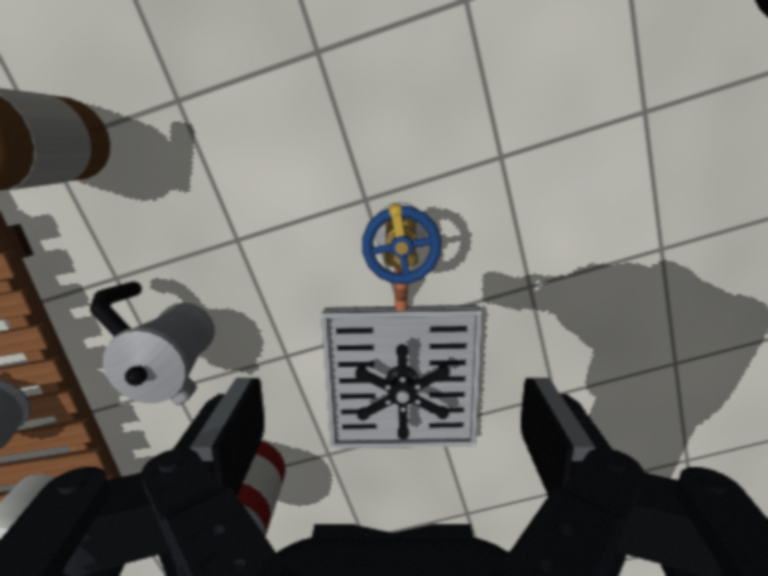

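The wrist view shows the wheel centre at (268,163) native px, the star jet at (268.7,261), and the yellow spoke pointing up to about (263,141). The wheel and star both sit about 9 px right of the fixed-camera prediction, so I'll check that.

```bash
python3 - <<'E'
from h import *
import pickle;C=pickle.load(open("C1","rb"))
w=at("",268,163.3,.0765,C);s=at("",268.7,263.5,.046,C);t=at("",395/1.5,211/1.5,.0765,C)
print(w,s,np.hypot(*(w-s)[:2]),np.arctan2(*(w-s)[[1,0]]),np.arctan2(*(t-w)[[1,0]]))
print(C, bot.observe()["position"])
R=C[2];print(R[:,2])
# arm ends and tray corners
for p in((403,350),(403,434),(362,373),(445,373),(362,413),(443,413)):print(at("",p[0]/1.5,p[1]/1.5,.04,C).round(4))
E
```

```text
[ 0.61617209 -0.24015001  0.0765    ] [ 0.47338906 -0.19903726  0.046     ] 0.14858415672502684 -0.28035493242387444 -0.09275783732032568
({'vfov': 64.92027449910894, 'cx': 261.23900652339717, 'cy': 193.45868546160202, 'eye': array([ 0.69213029, -0.25473863,  0.41057733]), 'attitude': array([ 2.81581381e+00, -2.34360605e-03, -1.86967542e+00])}, np.float64(301.8428509383936), array([[-0.29444837, -0.90517986, -0.30651195],
       [-0.95566452,  0.27967847,  0.0921156 ],
       [ 0.0023436 ,  0.32004588, -0.94739915]])) [ 0.61453586 -0.22903324  0.26949036]
[-0.30651195  0.0921156  -0.94739915]
[ 0.5147 -0.2115  0.04  ]
[ 0.4287 -0.1858  0.04  ]
[ 0.5034 -0.1687  0.04  ]
[ 0.4808 -0.2418  0.04  ]
[ 0.4628 -0.1553  0.04  ]
[ 0.44   -0.2289  0.04  ]
```

```bash
python3 nudge.py '[[0.085,-0.02,0,0.04,0,0,0],[0.085,-0.04,0,0.08,0,0,0],[0.085,-0.06,0,0.12,0,0,0],[0.085,-0.06,0,0.12,0,0,0],[0.085,-0.06,0,0.12,0,0,0]]'
python3 - <<'E'
from h import *
go(.615,-.23,.15,-.3)
C=cam("wrist");i=bot.grab_frame("wrist")
for P in((.617,-.231,.0765),): print(proj("wrist",P,C))
cv2.imwrite("pics/w2.png",i)
import pickle;pickle.dump(C,open("C2","wb"))
E
```

```text
clock: 3.15
position: [0.5583, -0.2105, 0.1514]
tool_rot: [-3.141, -0.001, -0.294]
force: [0.5, 0.8, 0.5]
grip_width: 0.0852
finger_force: 0.0
pos [ 0.5583 -0.2105  0.1514] rpy [-3.141e+00 -1.000e-03 -2.940e-01] q [-0.24  0.72  0.78  1.78 -0.63  0.91 -1.05] 
 shift [0.0599 0.0022 0.0014] rot [-0.    -0.001  0.006]
[[263.72598712 120.74310337]]
```

View pics/w2.png

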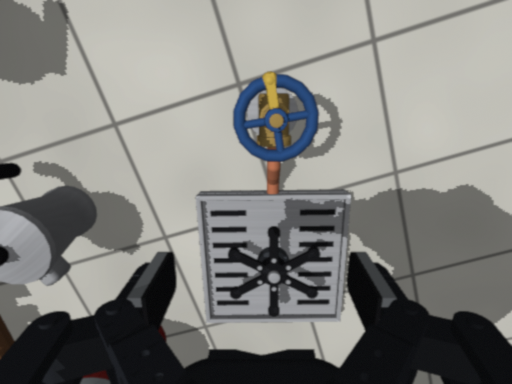

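The closer view shows the wheel centre at (276,118), the star jet at about (274,272), and the yellow spoke tip at (270,77).

```bash
python3 - <<'E'
from h import *
import pickle
C1=pickle.load(open("C1","rb"));C2=pickle.load(open("C2","rb"))
w=at("",276,118,.0765,C2);s=at("",273.8,275,.046,C2);t=at("",270,80,.0765,C2)
print(w,s,np.hypot(*(w-s)[:2]),np.arctan2(*(w-s)[[1,0]]),np.arctan2(*(t-w)[[1,0]]))
def tri(L):
    A=[];b=[]
    for e,d in L:
        d=d/np.linalg.norm(d);M=np.eye(3)-np.outer(d,d);A.append(M);b.append(M@e)
    x=np.linalg.lstsq(np.vstack(A),np.hstack(b),rcond=None)[0]
    return x,[np.linalg.norm((np.eye(3)-np.outer(d,d)/(d@d))@(x-e)) for e,d in L]
W=[ray("",268,163.3,C1),ray("",276,118,C2),ray("scene",182.1,134.9),ray("side",255.4,124.6)]
S=[ray("",268.7,261.8,C1),ray("",273.8,275,C2),ray("scene",237,128),ray("side",300,145)]
for L in(W,S):
    print(tri(L),tri(L[2:]),tri(L[:2]))
E
```

```text
[ 0.61631017 -0.23973598  0.0765    ] [ 0.47482033 -0.19865144  0.046     ] 0.14733402260125228 -0.282599527448837 -0.1176759065315143
(array([ 0.61568321, -0.23966526,  0.06856287]), [np.float64(0.0012918050668930888), np.float64(0.00026614459411390993), np.float64(0.0002820728560507174), np.float64(0.0013885840867958452)]) (array([ 0.6168257 , -0.23713887,  0.07047101]), [np.float64(0.00010396194227587927), np.float64(0.0001039619422760727)]) (array([ 0.61618114, -0.23993949,  0.07611476]), [np.float64(0.00021607159411841584), np.float64(0.00021607159411839418)])
(array([ 0.46986802, -0.1969678 ,  0.03521269]), [np.float64(0.00125176613852977), np.float64(0.001749066401242001), np.float64(0.0013303136957653144), np.float64(0.002951178203371329)]) (array([ 0.47284294, -0.1908762 ,  0.03997108]), [np.float64(0.0005874762559501062), np.float64(0.000587476255950103)]) (array([ 0.485087  , -0.20154159,  0.06158664]), [np.float64(0.0006109604505865978), np.float64(0.0006109604505865105)])
```

```bash
python3 -c "
from h import *
go(.6163,-.2398,.048,-.3)"
```

```text
pos [ 0.5585 -0.2108  0.1516] rpy [-3.141e+00 -2.000e-03 -2.940e-01] q [-0.24  0.72  0.78  1.78 -0.63  0.91 -1.05] 
 shift [0.0635 0.011  0.1037] rot [-0.    -0.002  0.006]
```

```bash
python3 nudge.py '[[0.085,0.045,0.008,0.02,0,0,0],[0.085,0.0635,0.011,0.045,0,0,0],[0.085,0.0635,0.011,0.085,0,0,0],[0.085,0.0635,0.011,0.1035,0,0,0],[0.085,0.0635,0.011,0.1035,0,0,0]]'
python3 nudge.py '[[0.05,0,0,0,0,0,0],[0.05,0,0,0,0,0,0],[0.05,0,0,0,0,0,0],[0.05,0,0,0,0,0,0]]' 40
```

```text
clock: 3.82
position: [0.6149, -0.2398, 0.0468]
tool_rot: [3.141, 0.001, -0.295]
force: [-0.2, -0.2, 0.2]
grip_width: 0.0855
finger_force: 0.0
clock: 4.32
position: [0.6164, -0.2388, 0.0486]
tool_rot: [-3.14, -0.002, -0.294]
force: [0.6, 6.9, 8.9]
grip_width: 0.0593
finger_force: 42.5
```

```bash
python3 nudge.py '[[0.05,0,-0.0015,0,0,0,-0.1],[0.05,0,-0.0015,0,0,0,-0.28],[0.05,0,-0.0015,0,0,0,-0.46],[0.05,0,-0.0015,0,0,0,-0.64],[0.05,0,-0.0015,0,0,0,-0.8]]'
python3 -c "
from h import *
go(.6163,-.2388,.048,2.67)"
```

```text
clock: 4.95
position: [0.6164, -0.2387, 0.0487]
tool_rot: [3.14, -0.002, 0.51]
force: [-0.8, 0.4, 4.8]
grip_width: 0.0595
finger_force: 42.4
pos [ 0.6164 -0.2387  0.0487] rpy [ 3.14e+00 -2.00e-03  5.10e-01] q [-0.01  0.86  0.47  1.64 -0.52  0.77 -0.36] 
 shift [-0.0001  0.0001  0.0007] rot [ 3.00e-03  1.00e-03 -2.16e+00]
```

Turning well with low forces; continuing.

```bash
python3 nudge.py '[[0.05,0,0,0,0,0,-0.18],[0.05,0,0,0,0,0,-0.36],[0.05,0,0,0,0,0,-0.54],[0.05,0,0,0,0,0,-0.72],[0.05,0,0,0,0,0,-0.9]]'
python3 nudge.py '[[0.05,0,0,0,0,0,-0.18],[0.05,0,0,0,0,0,-0.36],[0.05,0,0,0,0,0,-0.54],[0.05,0,0,0,0,0,-0.72],[0.05,0,0,0,0,0,-0.9]]'
python3 nudge.py '[[0.05,0,0,0,0,0,-0.18],[0.05,0,0,0,0,0,-0.36],[0.05,0,0,0,0,0,-0.36]]'
python3 -c "
from h import *
go(.6163,-.2388,.15,2.67)"
```

```text
clock: 5.58
position: [0.6163, -0.2387, 0.0487]
tool_rot: [3.139, 0.001, 1.411]
force: [-1.0, 2.2, 5.0]
grip_width: 0.0593
finger_force: 42.4
clock: 6.2
position: [0.6162, -0.2387, 0.0487]
tool_rot: [3.141, 0.002, 2.311]
force: [-1.0, 3.3, 4.8]
grip_width: 0.0595
finger_force: 42.4
clock: 6.58
position: [0.6162, -0.2387, 0.0487]
tool_rot: [3.141, 0.002, 2.668]
force: [-0.7, 3.6, 7.4]
grip_width: 0.0597
finger_force: 42.6
pos [ 0.6162 -0.2387  0.0487] rpy [3.141e+00 2.000e-03 2.668e+00] q [ 0.34  0.79 -0.09  1.62  0.1   0.73  1.3 ] 
 shift [-0.0004 -0.     -0.1013] rot [ 0.     0.002 -0.002]
```

```bash
python3 nudge.py '[[0.085,0,0,0,0,0,0],[0.085,0,0,0,0,0,0],[0.085,0,0,0,0,0,0]]' && python3 nudge.py '[[0.085,0,0,-0.04,0,0,0],[0.085,0,0,-0.09,0,0,0],[0.085,0,0,-0.15,0,0,0],[0.085,0.03,0,-0.21,0,0,0],[0.085,0.06,0,-0.25,0,0,0]]'
python3 - <<'E'
from h import *
C=cam("wrist");i=bot.grab_frame("wrist")
import pickle;pickle.dump(C,open("C3","wb"))
for P in((.6162,-.2387,.0765),(.472,-.197,.046)): print(proj("wrist",P,C))
cv2.imwrite("pics/w3.png",cv2.resize(i,(768,576)))
E
```

```text
clock: 6.95
position: [0.6155, -0.2386, 0.047]
tool_rot: [-3.141, 0.0, 2.665]
force: [-0.2, -0.6, -0.8]
grip_width: 0.085
finger_force: 0.0
clock: 7.58
position: [0.5616, -0.2107, 0.299]
tool_rot: [3.141, 0.001, 2.664]
force: [-0.5, -0.1, 0.8]
grip_width: 0.0847
finger_force: 0.0
[[262.17723711 209.13634946]]
[[238.62200015  89.0121423 ]]
```

View pics/w3.png

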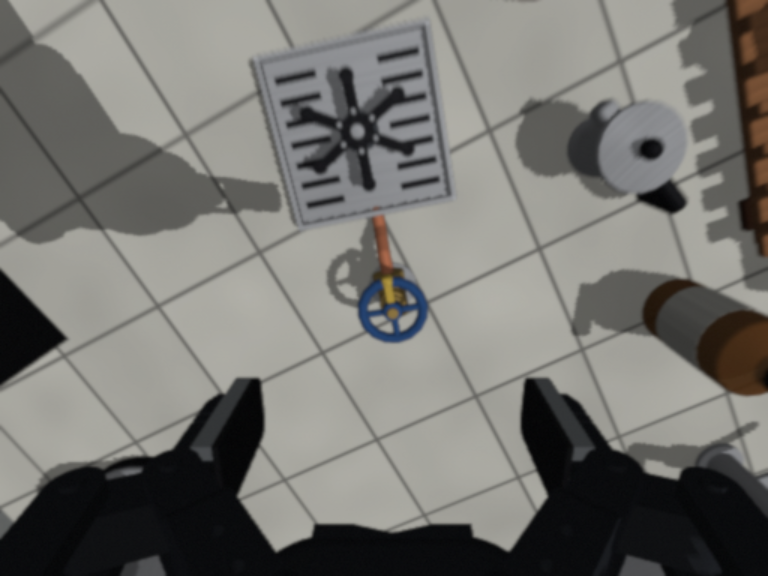

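The wheel centre is at (262,208) native px and the star jet at (238,87). The yellow spoke tip, at (258.5,187), points at the star.

```bash
python3 - <<'E'
from h import *
import pickle;C=pickle.load(open("C3","rb"))
w=at("",262,208.2,.0765,C);s=at("",238,86.7,.046,C);t=at("",388.5/1.5,283/1.5,.0765,C)
print(w,s,np.hypot(*(w-s)[:2]),"star dir",np.arctan2(*(s-w)[[1,0]]),"spoke",np.arctan2(*(t-w)[[1,0]]))
go(.577,.158,.3,1.27)
E
```

```text
[ 0.61493833 -0.2383075   0.0765    ] [ 0.4692862  -0.19638755  0.046     ] 0.15156459596426064 star dir 2.861357734060575 spoke 2.80754829913224
pos [ 0.5605 -0.2096  0.3047] rpy [3.14  0.006 2.665] q [ 0.34  0.41 -0.11  1.58  0.05  1.14  1.31] 
 shift [0.1541 0.3342 0.0041] rot [0.005 0.004 1.395]
```

```bash
python3 nudge.py '[[0.085,0.025,0.055,0,0,0,-0.03],[0.085,0.05,0.11,0,0,0,-0.07],[0.085,0.075,0.165,0,0,0,-0.11],[0.085,0.1,0.22,0,0,0,-0.15],[0.085,0.125,0.275,0,0,0,-0.185]]'
python3 -c "
from h import *
go(.577,.158,.27,2.85)
print(at('scene',378,243,.055),at('scene',347,196,.099))"
```

```text
clock: 8.25
position: [0.5772, 0.0926, 0.297]
tool_rot: [-3.142, 0.0, 2.851]
force: [1.2, 0.2, 1.0]
grip_width: 0.0848
finger_force: 0.0
pos [0.5772 0.0926 0.297 ] rpy [-3.142  0.     2.851] q [-0.08  0.4  -0.24  1.62  0.11  1.13  0.92] 
 shift [0.0189 0.0626 0.0269] rot [-0.     0.     0.001]
[0.50029465 0.28874014 0.055     ] [0.48403102 0.18455572 0.099     ]
```

```bash
python3 nudge.py '[[0.085,0.01,0.03,0.013,0,0,0],[0.085,0.019,0.0626,0.027,0,0,0],[0.085,0.019,0.0626,0.027,0,0,0]]'
python3 - <<'E'
from h import *
C=cam("wrist");i=bot.grab_frame("wrist")
import pickle;pickle.dump(C,open("C4","wb"))
go(.577,.158,.27,2.85)
print(proj("wrist",(.577,.158,.103),C))
cv2.imwrite("pics/w4.png",cv2.resize(i,(768,576)))
E
```

```text
clock: 8.62
position: [0.5762, 0.1589, 0.2687]
tool_rot: [-3.141, -0.002, 2.854]
force: [-0.4, -1.3, -0.4]
grip_width: 0.0849
finger_force: 0.0
pos [0.5768 0.1569 0.2693] rpy [-3.141e+00 -1.000e-03  2.851e+00] q [-0.18  0.45 -0.26  1.62  0.13  1.09  0.81] 
 shift [ 0.0001  0.0011 -0.0007] rot [-0.001 -0.001  0.001]
[[261.5187158 176.3779425]]
```

View pics/w4.png

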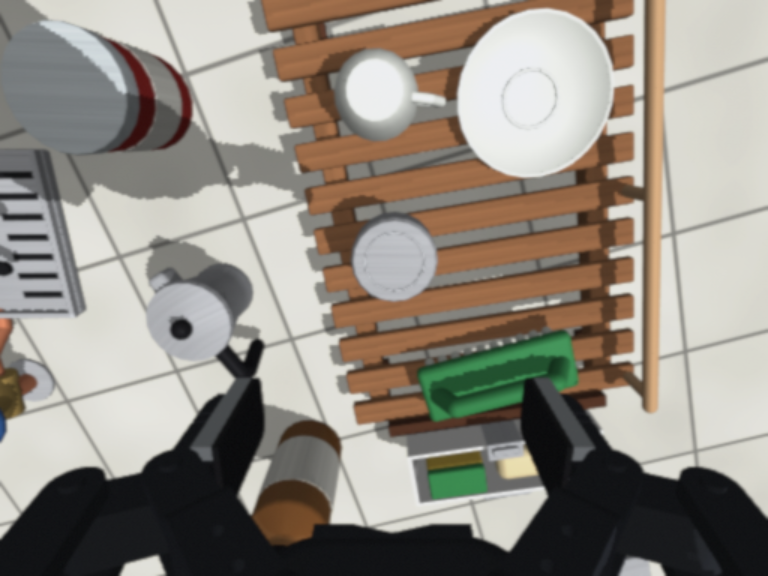

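The base top centre is at (264,173) native px. Its valve is hidden, pointing down-image as expected, and both sides where the fingers go are free.

```bash
python3 - <<'E'
from h import *
import pickle;C=pickle.load(open("C4","rb"))
p=at("",264,173.3,.103,C);print(p)
go(p[0],p[1],.063,2.85)
E
```

```text
[0.57453331 0.16144668 0.103     ]
pos [0.5768 0.1569 0.2693] rpy [-3.141e+00 -1.000e-03  2.851e+00] q [-0.18  0.45 -0.26  1.62  0.13  1.09  0.81] 
 shift [0.0033 0.0038 0.2063] rot [-0.001 -0.001  0.001]
```

```bash
python3 nudge.py '[[0.085,0.003,0.0035,0.05,0,0,0],[0.085,0.003,0.0035,0.1,0,0,0],[0.085,0.003,0.0035,0.15,0,0,0],[0.085,0.003,0.0035,0.19,0,0,0],[0.085,0.003,0.0035,0.206,0,0,0]]'
python3 nudge.py '[[0.05,0,0,0,0,0,0],[0.05,0,0,0,0,0,0],[0.05,0,0,0,0,0,0],[0.05,0,0,0,0,0,0]]' 80
```

```text
clock: 9.3
position: [0.5748, 0.159, 0.0623]
tool_rot: [-3.14, -0.001, 2.849]
force: [0.1, -0.2, 0.7]
grip_width: 0.0846
finger_force: 0.0
clock: 9.8
position: [0.5763, 0.1604, 0.0656]
tool_rot: [3.14, 0.002, 2.849]
force: [-1.8, -1.5, 10.3]
grip_width: 0.0603
finger_force: 87.4
```

```bash
python3 nudge.py '[[0.05,0,0,-0.01,0,0,0],[0.05,0,0,-0.03,0,0,0],[0.05,0,0,-0.07,0,0,0],[0.05,0,0,-0.12,0,0,0],[0.05,0,0,-0.17,0,0,0]]'
python3 -c "
from h import *
go(.472,-.197,.235,2.85)"
```

```text
clock: 10.42
position: [0.575, 0.1604, 0.2364]
tool_rot: [3.141, 0.0, 2.85]
force: [1.9, 0.2, -2.7]
grip_width: 0.0604
finger_force: 87.1
pos [0.575  0.1604 0.2364] rpy [3.141 0.    2.85 ] q [-0.19  0.48 -0.26  1.66  0.14  1.02  0.79] 
 shift [-0.0042 -0.3719  0.0013] rot [ 0.  0. -0.]
```

```bash
python3 nudge.py '[[0.05,0,-0.03,0,0,0,0],[0.05,0,-0.085,0,0,0,0],[0.05,-0.002,-0.14,0,0,0,0],[0.05,-0.002,-0.195,0,0,0,0],[0.05,-0.003,-0.25,0,0,0,0]]'
python3 nudge.py '[[0.05,0,-0.05,0.02,0,0,0],[0.05,-0.001,-0.1,0.04,0,0,0],[0.05,-0.001,-0.122,0.08,0,0,0],[0.05,-0.001,-0.122,0.12,0,0,0],[0.05,-0.001,-0.122,0.12,0,0,0]]'
python3 - <<'E'
from h import *
go(.472,-.197,.09,2.85)
a=[]
for n,(u,v) in(("scene",(165,70)),("side",(225,80))):
    i=bot.grab_frame(n); a.append(cv2.resize(i[v:v+120,u:u+100],(400,480),interpolation=cv2.INTER_CUBIC))
cv2.imwrite("pics/z5.png",np.hstack(a))
E
```

```text
clock: 11.05
position: [0.5055, -0.0814, 0.2349]
tool_rot: [3.141, 0.001, 2.85]
force: [0.4, 0.2, -2.8]
grip_width: 0.0605
finger_force: 87.1
clock: 11.68
position: [0.4709, -0.1966, 0.1128]
tool_rot: [3.141, -0.004, 2.85]
force: [0.1, -0.4, -2.5]
grip_width: 0.0605
finger_force: 88.0
pos [ 0.4709 -0.1966  0.1128] rpy [ 3.141 -0.004  2.85 ] q [ 0.4   0.52 -0.15  1.99  0.13  0.64  1.44] 
 shift [-0.0013 -0.0001  0.0228] rot [ 0.    -0.004 -0.   ]
```

View pics/z5.png

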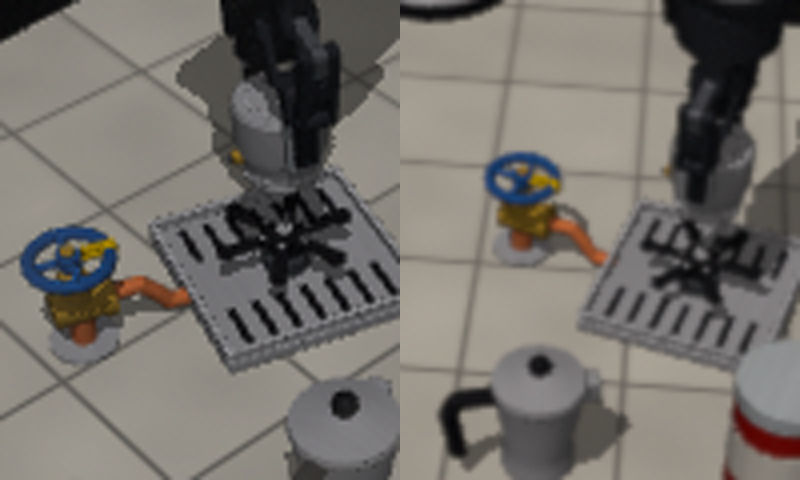

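The base hangs upright over the star with its valve toward the wheel. The scene crop shows the jet at about (285,231) and the band spanning x≈232–328. The yellow spoke still points at the star.

```bash
python3 - <<'E'
from h import *
a=np.linspace(0,6.28,60)
def ring(z,r): return np.c_[.4709+r*np.cos(a),-.1966+r*np.sin(a),0*a+z]
img=[]
for n,o in(("scene",(165,70)),("side",(225,80))):
    i=bot.grab_frame(n); i=cv2.resize(i[o[1]:o[1]+120,o[0]:o[0]+100],(600,720)[:2] if 0 else (400,480),interpolation=cv2.INTER_CUBIC)
    for P,c in((ring(.0922,.0255),(0,0,255)),(ring(.1202,.031),(0,255,0)),(ring(.15,.029),(0,255,0)),(ring(.04,.05),(255,255,0)),(ring(.046,.006),(255,0,255))):
        q=((proj(n,P)-o)*4+2).round().astype(int); cv2.polylines(i,[q],True,c,1)
    img.append(i)
cv2.imwrite("pics/z6.png",np.hstack(img))
E
```

```text
(no output)
```

View pics/z6.png

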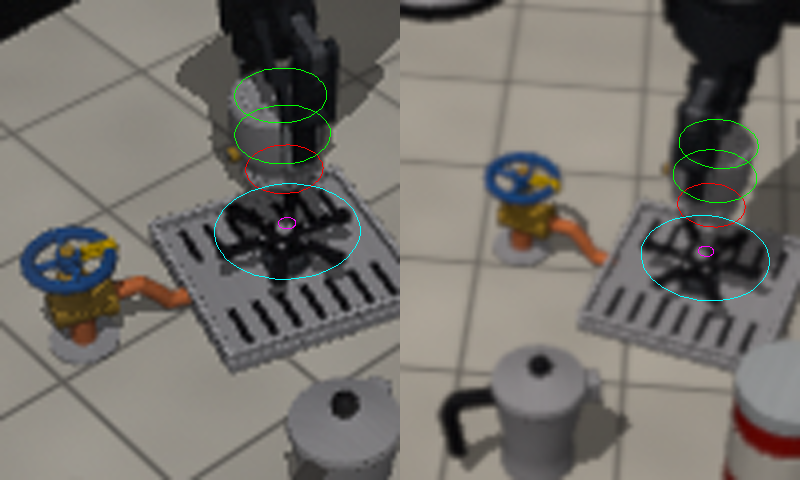

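The drawn rings miss both star and base by the same offset, which is camera bias, so the base is centred over the star. Descending now.

```bash
python3 nudge.py '[[0.05,-0.0005,0,0.02,0,0,0],[0.05,-0.0005,0,0.036,0,0,0],[0.05,-0.0005,0,0.046,0,0,0],[0.05,-0.0005,0,0.051,0,0,0],[0.05,-0.0005,0,0.051,0,0,0]]' 100
python3 nudge.py '[[0.05,0,0,0.002,0,0,0],[0.05,0,0,0.004,0,0,0],[0.05,0,0,0.005,0,0,0],[0.05,0,0,0.005,0,0,0]]'
```

```text
clock: 12.5
position: [0.4725, -0.1971, 0.0627]
tool_rot: [-3.142, -0.0, 2.85]
force: [-0.3, 0.2, -2.0]
grip_width: 0.0599
finger_force: 107.9
clock: 13.0
position: [0.4728, -0.1972, 0.058]
tool_rot: [-3.142, 0.001, 2.85]
force: [0.5, -1.4, 4.9]
grip_width: 0.0598
finger_force: 108.3
```

```bash
python3 nudge.py '[[0.05,0,0,0.002,0,0,0],[0.05,0,0,0.004,0,0,0],[0.05,0,0,0.0055,0,0,0],[0.05,0,0,0.0055,0,0,0],[0.05,0,0,0.0055,0,0,0]]'
```

```text
clock: 13.62
position: [0.4728, -0.1972, 0.0526]
tool_rot: [-3.142, 0.001, 2.85]
force: [-0.7, 0.0, 9.4]
grip_width: 0.0598
finger_force: 108.7
```

```bash
Z='[[0.05,0,0,0,0,0,0],[0.05,0,0,0,0,0,0],[0.05,0,0,0,0,0,0],[0.05,0,0,0,0,0,0],[0.05,0,0,0,0,0,0]]'
python3 nudge.py '[[0.05,0,0,0,0,0,0],[0.05,0,0,0,0,0,0],[0.05,0,0,0,0,0,0],[0.05,0,0,0,0,0,0],[0.05,0,0,0,0,0,0]]'
python3 nudge.py '[[0.05,0,0,0,0,0,0],[0.05,0,0,0,0,0,0],[0.05,0,0,0,0,0,0],[0.05,0,0,0,0,0,0],[0.05,0,0,0,0,0,0]]' | grep -E 'pos|^force'
python3 nudge.py '[[0.05,0,0,0,0,0,0],[0.05,0,0,0,0,0,0],[0.05,0,0,0,0,0,0],[0.05,0,0,0,0,0,0],[0.05,0,0,0,0,0,0]]' | grep -E 'pos|^force'
python3 nudge.py '[[0.05,0,0,0,0,0,0],[0.05,0,0,0,0,0,0],[0.05,0,0,0,0,0,0],[0.05,0,0,0,0,0,0],[0.05,0,0,0,0,0,0]]' | grep -E 'pos|^force'
python3 - <<'E'
from h import *
a=[]
for n,(u,v) in(("scene",(165,70)),("side",(225,80))):
    i=bot.grab_frame(n); a.append(cv2.resize(i[v:v+120,u:u+100],(400,480),interpolation=cv2.INTER_CUBIC))
cv2.imwrite("pics/z7.png",np.hstack(a))
E
```

```text
clock: 14.25
position: [0.4728, -0.1972, 0.0527]
tool_rot: [-3.142, 0.001, 2.85]
force: [-0.5, 0.2, 8.8]
grip_width: 0.0598
finger_force: 108.7
position: [0.4728, -0.1973, 0.0527]
force: [-0.1, 0.2, 8.0]
position: [0.4729, -0.1972, 0.0527]
force: [-1.0, 1.0, 8.0]
position: [0.4728, -0.1973, 0.0527]
force: [-0.4, -0.6, 8.3]
```

View pics/z7.png

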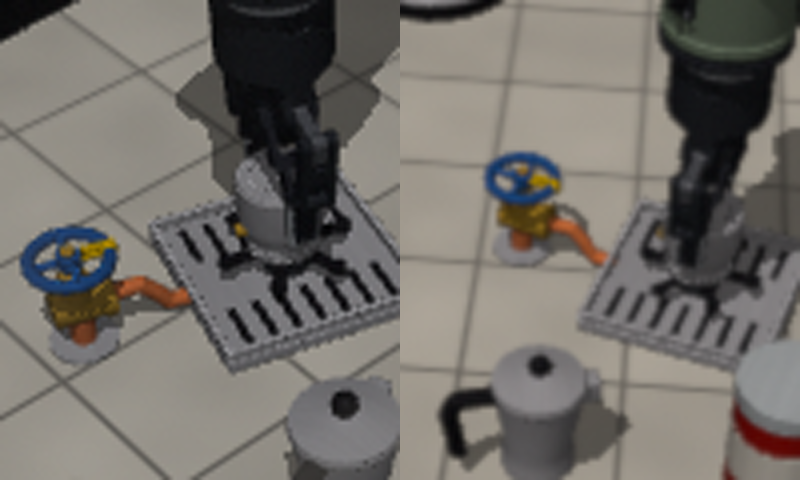

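The base sits centred on the depressed star, the spoke still points at the star, and the force of about 11 N matches roughly 7.5 mm of travel. Handing in.

```bash
python3 -c "
from workcell import bot
print(bot.job_done())"
```

```text
the job is handed in; nothing more can be done
None
```

The job is handed in (no verdict came back): the valve is half a turn open to within about 0.05 rad by camera, and the arm is still holding the moka base mouth-down on the star. From the force reading, the star is about 7.5 mm down under roughly 11 N, held for over 2 s.

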